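Float test of a loader valve

TASK

Test the overhauled loader valve on its bench rig. First push the red lever forward, past the stiff detent, until it stays by itself in the float notch; then hang the test weight by its slot on the hook of the ram and let it down slowly until the hook carries it alone and the pointer has come to rest. Leave the paint tin and the blue-capped bottle standing where they are.

Things in the scene. Friction and masses are not known exactly. Their poses are not given: they have to be found in the camera images.
- lever (a joint): Angle (rad) of the red-handled valve lever. 0 = neutral, spring-centred, leaning 0.27 back to the operator; grows as it is pushed forward (rig's +x). To 0.41 it is light (up to 4 N) and springs back when let go; from 0.41 to 0.50 a sprung roller climbs a hump (about 15 N at the handle), then drops into the float notch, where it stays at about 0.59. Stop at 0.66.
- lever_grip (a point): Centre of the lever's red round handle, 18 to 29 mm thick (thickest near the top), from 33 mm below to 30 mm above this point; steel rod 11 mm thick below it. z axis along the lever, up; y along the pivot pin. 145 mm from lever_pivot, about 0.20 m above the bench; goes about 85 mm forward from neutral to float. Space free all round; the ram is 190 mm to the left.
- lever_pivot (a point): Pivot of the lever, 58 mm above the bench, on the rig (blue base plate 210 x 310 mm, fixed to the bench). x axis: the rig's level forward direction, in which the handle is pushed; y: the rig's left; z up. The lever turns about this y axis.
- hook_seat (a point): Middle of the hook's seat on the ram head: top of a level bar 10 mm wide (y), 12 mm deep, along the rig's x (x axis points from the hook's tip to the ram; z up). Tip turned up 14 mm above the seat, 19 to 28 mm in front of this point (-x); collar 6 mm high 18 mm behind it. Seat 205 mm above the bench unloaded; ram column 100 mm behind, top at 220 mm. Space above and in front is free.
- ram (a joint): How far (m) the ram head with hook and red pointer has sunk: 0 = top, unloaded; stop at 0.055. A spring of 180 N/m (0.4 N preload) carries it, lightly damped. Trapped oil holds the ram up until the lever is past 0.38 rad; in float it sinks under the test weight until the spring balances it, at 25 to 38 mm depending on the mass.
- weight_lug (a point): Middle of the finger lug on top of the loose test weight, where to grip it: flat steel, 24 mm wide (y axis), 14 mm thick (x), 22 mm up to its top, 30 mm down to its shoulders; z up. 132 mm above the weight's underside. Weight: steel disc 58 mm across, 30 mm high, with an upright slotted hanger 44 mm wide (y), 14 mm thick (x). 0.5 to 0.74 kg.
- weight_eye (a point): Middle of the upper edge of the slot in the test weight's hanger, the edge that shall rest on hook_seat; 92 mm above the weight's underside, 40 mm below weight_lug. The slot is 30 mm wide (y), reaches 50 mm down from here and runs through along x; either way round fits the hook. Weight stands on the bench, turned up to 0.6 rad.
- paint_tin: Small red and white paint tin, 78 mm across, 77 mm high, standing near the test weight; origin at its underside. Bystander.
- pill_bottle: Small white bottle with a blue cap, 48 mm across, 84 mm high, standing near the test weight; origin at its underside. Bystander.
Not all that is in view belongs to the job. Leave any orange or pink look-alike of the part that bears weight_lug alone.

How it is judged:
By the outcome, as a careful person would: the job done as asked, in the order asked, and still so for the second after the job is handed in, with the robot touching nothing.
It also fails if it takes over 72 s, if anything falls off the work surface, if the arm or the gripper's body presses on something with over 40 N, if the wrist force passes 120 N, or if a joint passes its speed limit or range.

ROBOT

A 7-joint arm with a two-finger parallel gripper is mounted at the origin on a cart in front of the work surface, level with it; the furniture and walls round the work are solid. World frame = base frame: x ahead of the robot, y to its left, z up, the work surface at z = 0. Lengths are in m, angles in rad, forces in N, time in s.
With the tool pointing down it reaches from about 0.35 to 0.9 m from the base axis. Payload 8.1 kg.
Tool frame: the origin (TCP) lies at the very end of the fingers, on their centre line; the grasp point (between the pads) lies 19 mm behind it; z points along the fingers, y is the line along which they close (so a half turn about z gives the same grasp; the last joint's range is limited). The gripper opens to 92 mm and grips with 3 to 60 N. Pads are 19 mm wide; open, the fingers measure 130 mm over their backs; the gripper's body (75 mm by 190 mm) begins 47 mm behind the grasp point.
Start: joints at [-1.371, 0.434, 0.025, 1.573, -0.012, 1.134, -0.075], TCP at [0.186, 0.597, 0.203] pointing down, gripper open.
Joint ranges: [-2.62, 2.62], [-0.44, 2.09], [-1.27, 1.32], [0.08, 2.57], [-1.32, 4.46], [0.12, 2], [-2.74, 2.74]. Speed limits (rad/s): [2.22, 2.22, 3.01, 3.01, 3.14, 3.14, 3.14].

INTERFACE

Orientations are given as a unit quaternion [x, y, z, w].
In Python, from rig import manip gives the robot as it stands.
- The arm moves only by the tool apply_moves, never from a script. Its argument "motion" is a list of rows, each an object with "xyz": the shift along the tool's x, y, z in cm, a list of three; "twist": the turn about the tool's z in rad. A call has exactly 5 rows; each row shifts and turns the commanded pose from where the row before left it, along the tool's axes as they then stand; what a row does not reach is not made up. A row lasts 1/10 s, in which the tool goes at most 50 mm and 8.59 degrees, less where a joint would pass 70% of its speed; a pose out of reach is approached as far as the arm can. A call with a gripper value outside its range is refused whole. "jaw" is the finger opening in cm, from 0 to 9.18, set as the call begins (left out, the last holds). The fingers move at their own pace and stop on an object; "grip_force" is the grip in N (left out, the last holds). Time passes only in rows, so rows that do not move let the fingers close, or fill a call up. It gives the time, the measured TCP pose, the force, the opening and the grip force at its end, in the units of the state.
- manip.observe(): the state, without advancing time (a new reading comes with each control period).
- manip.get_image(name): name is "scene" or "top"; returns a dict with "frame" (420x560x3 uint8, red, green, blue), "z_map" (420x560 float32, m along the optical axis (not along the pixel's ray), 0 where there is no reading), "fx", "fy", "cx", "cy" (pixels), "dist_coeffs" ([k1, k2, p1, p2, k3] as OpenCV has them; the pictures are not rectified), "cam_to_world" (4x4, takes a point from camera to world coordinates). Camera axes: x right, y up, looking along -z (the intrinsics and any distortion apply to the point x, -y, -z); pixel columns grow to the right and rows downward; lengths in m; the calibration is good to about 2 mm. A picture is of the moment at which its call begins.
- manip.finish_job(): hands the job in; it is judged then, once.
The state is a dict: "time_s": time; "q": joint angles; "joint_velocities": joint speeds; "tau": joint torques, N m; "position": TCP position; "ee_rot": TCP orientation; "ft_force": force on the tool from outside, world axes, zero at the start; "wrist_torque": the same for the moment, N m; "opening": finger opening in m; "grasp_force": force on a finger pad.
Only numpy, scipy, OpenCV 4.12 (cv2) and the standard library are available. Lean on these libraries where they do the work, as an engineer would, in place of code of your own. Each camera call takes 0.05 s, during which the arm holds its last target. There are 200 camera calls.

## Working session

There is one attempt and no reset: what is moved stays moved. The work goes in short steps, Python scripts to look and compute and a tool call to move; the robot and the scene stay as the last step left them, time stands still between calls to the robot, and variables do not carry over. Pictures are saved under pics/ and viewed, at most 10 in all, crops included, and the job is handed in when it is done.

Besides the shell and the picture viewer there is one more tool, called as name([rows], argument=value, ...), one row to a line, values as JSON. apply_moves: Moves the arm, as the interface text tells. Its arguments: {"type":"object","properties":{"motion":{"type":"array"},"jaw":{"type":"number"},"grip_force":{"type":"number"}},"required":["motion"]}

```bash
mkdir -p pics; cat > h.py <<'E'
import numpy as np, cv2
from rig import manip
def cap(name):
    d=manip.get_image(name); np.savez('/tmp/'+name+'.npz',**{k:np.array(v) for k,v in d.items()}); return d
def cloud(d):
    f=np.asarray(d['z_map'],float); h,w=f.shape
    u,v=np.meshgrid(np.arange(w),np.arange(h))
    K=np.array([[d['fx'],0,d['cx']],[0,d['fy'],d['cy']],[0,0,1]],float)
    p=cv2.undistortPoints(np.stack([u,v],-1).reshape(-1,1,2).astype(float),K,np.array(d['dist_coeffs'],float)).reshape(h,w,2)
    P=np.stack([p[...,0]*f,-p[...,1]*f,-f],-1)
    T=np.array(d['cam_to_world']); W=P@T[:3,:3].T+T[:3,3]
    W[f<=0]=np.nan; return W
E
python3 - <<'E'
from h import *
a=[]
for n in('scene','top'):
    d=cap(n); cv2.imwrite(f'pics/{n}0.png',cv2.resize(d['frame'][...,::-1],(800,600))); print(n,np.round(np.array(d['cam_to_world']),3).tolist(),d['fx'])
s=manip.observe(); print(s['position'],s['ee_rot'],s['time_s'],s['ft_force'])
E
```

```text
scene [[0.845, 0.315, -0.431, 0.12], [-0.534, 0.514, -0.672, -0.472], [0.01, 0.798, 0.603, 0.679], [0.0, 0.0, 0.0, 1.0]] 380.44804102204375
top [[0.091, 0.975, -0.201, 0.288], [-0.996, 0.09, -0.012, 0.096], [0.007, 0.201, 0.98, 1.2], [0.0, 0.0, 0.0, 1.0]] 418.12678876874764
[0.18628813 0.59609506 0.202448  ] [ 1.50876294e-01  9.88552423e-01 -6.69703426e-04 -3.74995038e-05] 0.1 [-0.53938141  0.09036695 -0.38627066]
```

View pics/scene0.png

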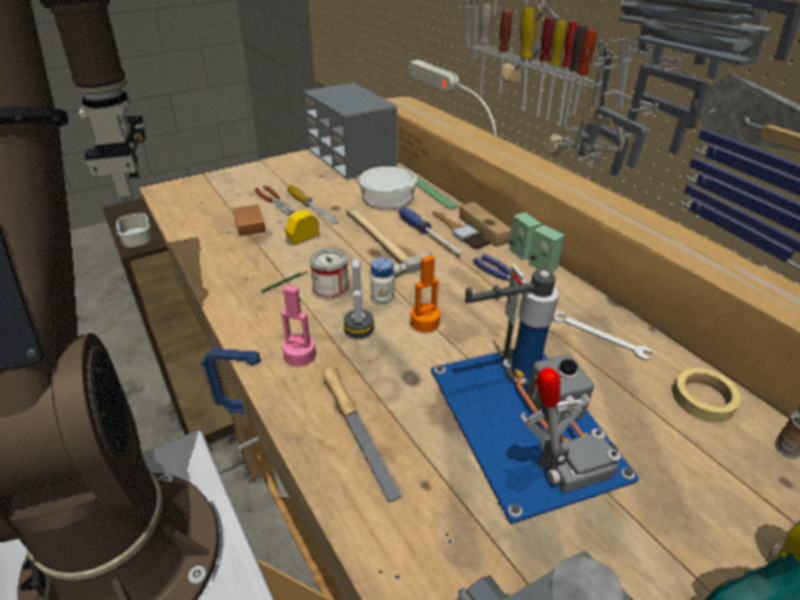

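View pics/top0.png

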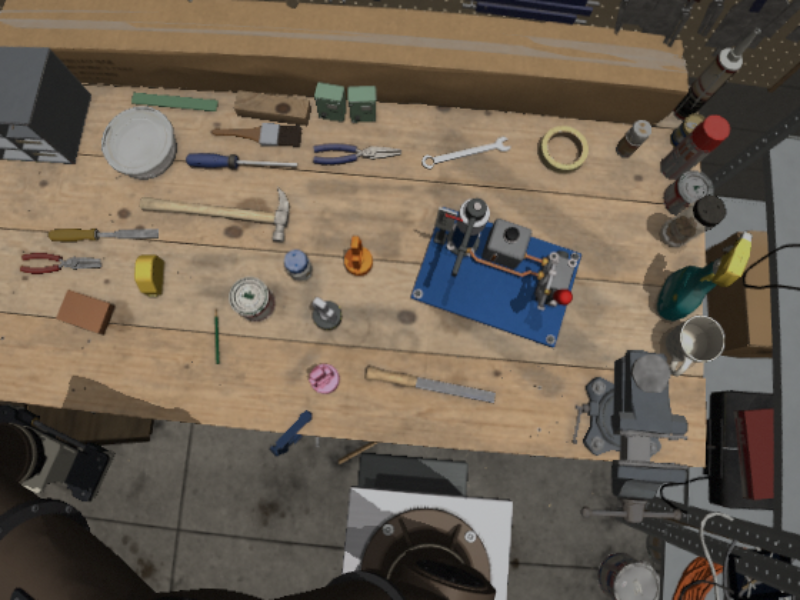

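The scene view shows the rig (plate corners about (437,370), (633,475)), the red handle at (548,385), the hook bar at (490,293), and the grey weight at (358,310). In the top view the handle is at (565,296), the hook bar at (458,262), the weight at (325,312), the tin at (250,298) and the bottle at (297,263).

```bash
python3 - <<'E'
from h import *
T={k:np.load(f'/tmp/{k}.npz') for k in('scene','top')}
C={k:cloud(T[k]) for k in T}
def hsv(k): return cv2.cvtColor(T[k]['frame'],cv2.COLOR_RGB2HSV)
# blue plate
W=C['top'];H=hsv('top')
m=(H[...,0]>100)&(H[...,0]<125)&(H[...,1]>140)&(abs(W[...,2]-0.005)<0.02)&(W[...,0]>.35)
u,v=np.meshgrid(np.arange(560),np.arange(420)); m&=(u>280)&(u<410)&(v>140)&(v<250)
r=cv2.minAreaRect(W[m][:,:2].astype(np.float32)*1000); print('plate',r,np.round(cv2.boxPoints(r)).tolist(),np.median(W[m][:,2]))
for k,(cu,cv_) in {'top':(395,207),'scene':(384,270)}.items():
    W=C[k];H=hsv(k); m=((H[...,0]<8)|(H[...,0]>172))&(H[...,1]>170)&(abs(u-cu)<22)&(abs(v-cv_)<28)
    P=W[m];P=P[np.isfinite(P[:,0])]; print('red',k,len(P),np.median(P,0),P.min(0),P.max(0), P[P[:,2].argmax()])
    # weight & hook
for k,b in {'top':(205,245,200,235),'scene':(235,265,180,240)}.items():
    W=C[k]; m=(u>b[0])&(u<b[1])&(v>b[2])&(v<b[3]); P=W[m]
    for lo,hi in((.02,.035),(.035,.09),(.09,.128),(.128,.17)):
        Q=P[(P[:,2]>lo)&(P[:,2]<hi)]
        if len(Q)>3: print('wt',k,lo,len(Q),Q.mean(0).round(4),Q.min(0).round(3),Q.max(0).round(3),np.round(cv2.minAreaRect(Q[:,:2].astype(np.float32)*1000)[1:][0],1),cv2.minAreaRect(Q[:,:2].astype(np.float32)*1000)[2])
for k,b in {'top':(305,345,135,200),'scene':(322,375,188,215)}.items():
    W=C[k]; m=(u>b[0])&(u<b[1])&(v>b[2])&(v<b[3])&(W[...,2]>.185)&(W[...,2]<.24); P=W[m]
    print('hook',k,len(P)); 
    P=P[P[:,0].argsort()]; print(P[::max(1,len(P)//40)].round(3).tolist())
for n,c in(('tin',(175,208)),('bottle',(207,185)),):
    W=C['top'][c[1]-12:c[1]+12,c[0]-12:c[0]+12].reshape(-1,3); Q=W[W[:,2]>.06]; print(n,Q.mean(0),Q.min(0),Q.max(0))
E
```

```text
plate ((594.8407592773438, -102.65599060058594), (306.7068786621094, 208.11526489257812), 75.65386199951172) [[456.0, -225.0], [658.0, -277.0], [734.0, 20.0], [532.0, 72.0]] 0.009851241460116178
red top 103 [ 0.5140911  -0.18051065  0.22187052] [ 0.50293299 -0.19704406  0.19583757] [ 0.52996042 -0.17044399  0.22989489] [ 0.51351269 -0.18622349  0.22989489]
red scene 358 [ 0.51162151 -0.18967297  0.21096805] [ 0.50209539 -0.19729657  0.06512357] [ 0.64724541 -0.0850393   0.22895242] [ 0.5183129  -0.18624578  0.22895242]
wt top 0.02 200 [0.4746 0.234  0.0295] [0.452 0.208 0.021] [0.507 0.265 0.035] [52.7 56.3] 46.333213806152344
wt top 0.035 47 [0.4738 0.2327 0.0523] [0.465 0.213 0.035] [0.484 0.257 0.089] [43.9 15.2] 82.63914489746094
wt top 0.09 49 [0.4737 0.2291 0.1057] [0.465 0.215 0.094] [0.486 0.257 0.126] [42.  14.2] 64.00335693359375
wt top 0.128 63 [0.4786 0.2356 0.1507] [0.469 0.224 0.128] [0.49  0.247 0.158] [23.5 13.9] 60.987545013427734
wt scene 0.02 266 [0.4861 0.2532 0.0279] [0.451 0.208 0.02 ] [0.552 0.371 0.035] [171.7  77. ] 69.68865966796875
wt scene 0.035 346 [0.512
[... 1854 characters left out ...]
6, -0.006, 0.204], [0.61, -0.012, 0.201], [0.615, -0.016, 0.202], [0.619, -0.016, 0.195], [0.622, -0.018, 0.2], [0.626, -0.02, 0.2], [0.631, -0.017, 0.203], [0.634, -0.02, 0.202], [0.636, -0.031, 0.187], [0.639, -0.022, 0.199], [0.64, -0.023, 0.188], [0.643, 0.0, 0.194], [0.643, -0.023, 0.216], [0.644, 0.008, 0.194], [0.645, -0.018, 0.188], [0.646, -0.018, 0.212], [0.648, 0.02, 0.194], [0.65, 0.012, 0.198], [0.652, 0.017, 0.197], [0.654, 0.026, 0.194], [0.656, 0.037, 0.189]]
tin [0.4923099  0.38312801 0.07213258] [0.45781028 0.34787741 0.0601908 ] [0.52688347 0.41735254 0.08150742]
bottle [0.56644406 0.29973776 0.08114379] [0.54596659 0.27994953 0.06004075] [0.59008523 0.32297567 0.08950086]
```

apply_moves([
  {"xyz": [0, 0, -1.5], "twist": -0.05},
  {"xyz": [-2.7, -3.2, 0], "twist": 0},
  {"xyz": [-2.7, -3.2, 0], "twist": 0},
  {"xyz": [-2.7, -3.2, 0], "twist": 0},
  {"xyz": [-2.7, -3.2, 0], "twist": 0},
], jaw=0)

```text
time_s: 0.6
position: [0.2594, 0.4438, 0.2178]
ee_rot: [0.126, 0.992, -0.0, -0.0]
ft_force: [0.3, -0.3, 0.4]
opening: 0.0565
grasp_force: 0.0
```

apply_moves([
  {"xyz": [-2.7, -3.2, 0], "twist": 0},
  {"xyz": [-2.7, -3.2, 0], "twist": 0},
  {"xyz": [-2.7, -3.2, 0], "twist": 0},
  {"xyz": [-2.7, -3.2, 0], "twist": 0},
  {"xyz": [-2.7, -3.2, 0], "twist": 0},
])

```text
time_s: 1.1
position: [0.3499, 0.2552, 0.218]
ee_rot: [0.126, 0.992, -0.0, -0.0]
ft_force: [0.2, -0.0, 1.0]
opening: 0.0165
grasp_force: 0.0
```

apply_moves([
  {"xyz": [-2.0, -3.8, 0], "twist": 0},
  {"xyz": [-2.0, -3.8, 0], "twist": 0},
  {"xyz": [-2.0, -3.8, 0], "twist": 0},
  {"xyz": [-2.0, -3.8, 0], "twist": 0},
  {"xyz": [-2.0, -3.8, 0], "twist": 0},
])

```text
time_s: 1.6
position: [0.3988, 0.0462, 0.2181]
ee_rot: [0.126, 0.992, 0.0, 0.0]
ft_force: [0.7, 0.7, 0.1]
opening: 0.0005
grasp_force: 0.0
```

apply_moves([
  {"xyz": [-1.8, -3.8, 0], "twist": 0},
  {"xyz": [-1.8, -3.8, 0], "twist": 0},
  {"xyz": [-1.8, -3.8, 0], "twist": 0},
  {"xyz": [-1.8, -3.8, 0], "twist": 0},
  {"xyz": [0, 0, 0], "twist": 0},
])

```text
time_s: 2.1
position: [0.4307, -0.1228, 0.2184]
ee_rot: [0.13, 0.992, -0.001, 0.001]
ft_force: [-0.2, -0.2, -0.3]
opening: 0.0007
grasp_force: 0.0
```

apply_moves([
  {"xyz": [-1.0, -2.0, 0], "twist": 0},
  {"xyz": [-1.0, -2.0, 0], "twist": 0},
  {"xyz": [-0.5, 0, 1.6], "twist": 0},
  {"xyz": [0, 0, 1.6], "twist": 0},
  {"xyz": [0, 0, 0], "twist": 0},
])

```text
time_s: 2.6
position: [0.4434, -0.1614, 0.1844]
ee_rot: [0.126, 0.992, 0.0, -0.002]
ft_force: [-0.1, -0.1, 0.2]
opening: -0.0
grasp_force: 0.0
```

```bash
python3 - <<'E'
from h import *
d=cap('scene'); cv2.imwrite('pics/s1.png',cv2.resize(d['frame'][170:380,280:560,::-1],(800,600)))
p=manip.observe()['position']; f=np.array([.9688,-.2479]);l=np.array([.2479,.9688]); r=p[:2]-[.559,-.196]; print(p,r@f,r@l)
E
```

```text
[ 0.44388766 -0.16167096  0.18543137] -0.12003100461145944 0.004721624453362165
```

View pics/s1.png

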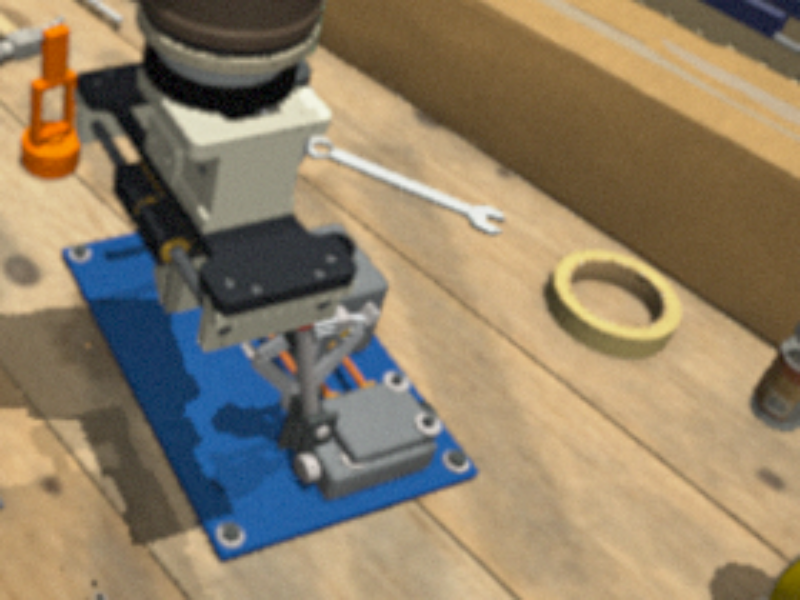

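The picture shows the gripper body hiding the red handle, with the lever's rod at (310,390) and the fingers in line behind it. Pushing now.

apply_moves([
  {"xyz": [-1.0, -0.4, 0], "twist": 0},
  {"xyz": [-1.0, 0, 0], "twist": 0},
  {"xyz": [-1.0, 0, 0], "twist": 0},
  {"xyz": [-1.0, 0, 0], "twist": 0},
  {"xyz": [-1.0, 0, 0], "twist": 0},
])

```text
time_s: 3.15
position: [0.4933, -0.1788, 0.1862]
ee_rot: [0.126, 0.992, -0.0, 0.0]
ft_force: [-0.2, 0.5, 0.1]
opening: 0.0004
grasp_force: 0.4
```

apply_moves([
  {"xyz": [-1.0, 0, 0], "twist": 0},
  {"xyz": [-1.0, 0, 0], "twist": 0},
  {"xyz": [-1.0, 0, 0], "twist": 0},
  {"xyz": [-0.5, 0, 0], "twist": 0},
  {"xyz": [-0.5, 0, 0], "twist": 0},
])

```text
time_s: 3.65
position: [0.5311, -0.1886, 0.186]
ee_rot: [0.126, 0.992, 0.0, -0.0]
ft_force: [-3.1, 1.6, 2.1]
opening: 0.0005
grasp_force: 1.3
```

apply_moves([
  {"xyz": [-0.5, 0, 0], "twist": 0},
  {"xyz": [-0.5, 0, 0], "twist": 0},
  {"xyz": [-0.4, 0, 0], "twist": 0},
  {"xyz": [-0.4, 0, 0], "twist": 0},
  {"xyz": [-0.4, 0, 0], "twist": 0},
])

```text
time_s: 4.15
position: [0.5524, -0.1941, 0.1861]
ee_rot: [0.126, 0.992, 0.0, -0.0]
ft_force: [-3.3, 1.6, 1.7]
opening: 0.0004
grasp_force: 1.9
```

apply_moves([
  {"xyz": [-0.3, 0, 0], "twist": 0},
  {"xyz": [-0.3, 0, 0], "twist": 0},
  {"xyz": [-0.3, 0, 0], "twist": 0},
  {"xyz": [-0.3, 0, 0], "twist": 0},
  {"xyz": [0, 0, 0], "twist": 0},
])

```text
time_s: 4.65
position: [0.561, -0.1963, 0.1855]
ee_rot: [0.126, 0.992, 0.001, -0.003]
ft_force: [-11.6, 4.1, 6.6]
opening: -0.0003
grasp_force: 6.8
```

apply_moves([
  {"xyz": [-0.2, 0, 0], "twist": 0},
  {"xyz": [-0.2, 0, 0], "twist": 0},
  {"xyz": [-0.2, 0, 0], "twist": 0},
  {"xyz": [-0.2, 0, 0], "twist": 0},
  {"xyz": [0, 0, 0], "twist": 0},
])

```text
time_s: 5.15
position: [0.5711, -0.1989, 0.1854]
ee_rot: [0.126, 0.992, 0.0, -0.001]
ft_force: [-2.1, 0.7, -1.2]
opening: 0.0006
grasp_force: 0.9
```

apply_moves([
  {"xyz": [-0.2, 0, 0], "twist": 0},
  {"xyz": [-0.2, 0, 0], "twist": 0},
  {"xyz": [-0.2, 0, 0], "twist": 0},
  {"xyz": [0, 0, 0], "twist": 0},
  {"xyz": [0, 0, 0], "twist": 0},
])

```text
time_s: 5.65
position: [0.5785, -0.2011, 0.1867]
ee_rot: [0.126, 0.992, -0.0, 0.001]
ft_force: [1.1, -0.4, -0.2]
opening: 0.0008
grasp_force: 0.0
```

apply_moves([
  {"xyz": [3.0, 0, 0], "twist": 0},
  {"xyz": [4.0, 0, 0], "twist": 0},
  {"xyz": [4.5, 0, 0], "twist": 0},
  {"xyz": [4.0, 3.0, -1.0], "twist": 0},
  {"xyz": [2.0, 4.0, -1.0], "twist": 0},
])

```text
time_s: 6.15
position: [0.4233, -0.0908, 0.2062]
ee_rot: [0.129, 0.992, 0.0, 0.0]
ft_force: [1.2, 0.9, 0.2]
opening: 0.0005
grasp_force: 0.0
```

apply_moves([
  {"xyz": [0.8, 4.2, -0.6], "twist": 0},
  {"xyz": [0.8, 4.2, -0.6], "twist": 0},
  {"xyz": [0.6, 4.2, 0], "twist": 0},
  {"xyz": [0.6, 4.2, 0], "twist": 0},
  {"xyz": [0.6, 4.2, 0], "twist": 0},
], jaw=5)

```text
time_s: 6.65
position: [0.4466, 0.124, 0.2189]
ee_rot: [0.126, 0.992, 0.001, 0.001]
ft_force: [1.8, -0.1, 0.9]
opening: 0.0359
grasp_force: 0.0
```

```bash
python3 - <<'E'
from h import *
d=cap('scene'); cv2.imwrite('pics/s2.png',cv2.resize(d['frame'][120:380,190:540,::-1],(800,594)))
W=cloud(d);H=cv2.cvtColor(d['frame'],cv2.COLOR_RGB2HSV)
u,v=np.meshgrid(np.arange(560),np.arange(420))
m=((H[...,0]<8)|(H[...,0]>172))&(H[...,1]>170)&(u>365)&(u<440)&(v>225)&(v<310)&(W[...,2]>.15)
P=W[m]; r=P[:,:2]-[.559,-.196]; f=np.array([.9688,-.2479]); print(len(P),np.median(P,0),np.median(r@f)); k=P[:,2]>np.nanmax(P[:,2])-.01; print(P[k].mean(0),(r@f)[k].mean())
s=manip.observe(); print(s['position'],s['ee_rot'],s['ft_force'])
p=s['position'];x,y=s['ee_rot'][:2]; from scipy.spatial.transform import Rotation as R
print((R.from_quat(s['ee_rot']).inv().apply(np.array([.477,.235,.2])-p)*100).round(2))
E
```

```text
413 [ 0.59229755 -0.20816536  0.20468458] 0.03526938847011658
[ 0.60158692 -0.20724277  0.22132011] 0.04404528508128339
[0.44693148 0.13187143 0.21860965] [0.12258783 0.99245425 0.00226439 0.00128361] [0.63906004 8.63663736 0.78222045]
[-0.4  10.73  1.91]
```

View pics/s2.png

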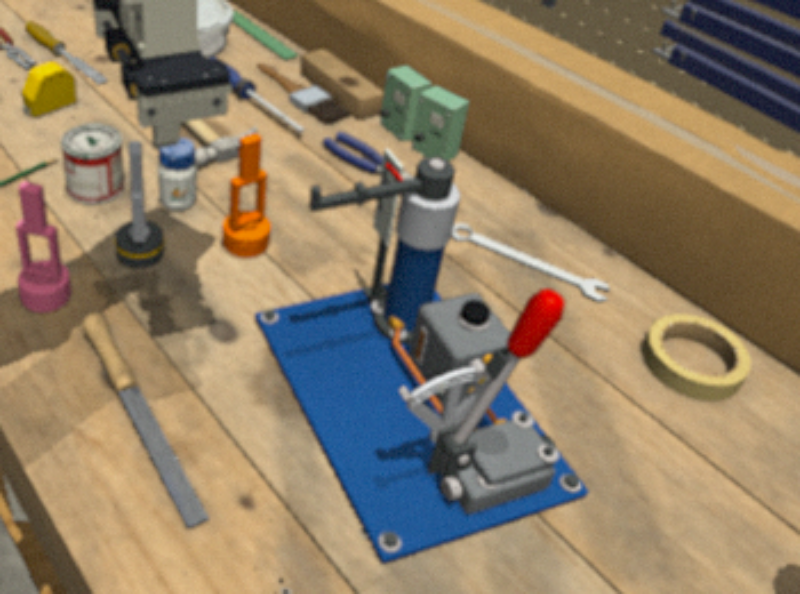

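The lever stays forward by itself (handle at (537,320)), and the hook, tin, bottle and weight are undisturbed. The gripper now goes over the weight.

apply_moves([
  {"xyz": [-0.2, 3.6, 0], "twist": 0},
  {"xyz": [-0.2, 3.6, 0], "twist": 0},
  {"xyz": [0, 3.5, 0], "twist": 0},
  {"xyz": [0, 0, 0], "twist": 0.115},
  {"xyz": [0, 0, 0], "twist": 0.115},
])

```text
time_s: 7.2
position: [0.4772, 0.2258, 0.2182]
ee_rot: [0.24, 0.971, 0.0, 0.001]
ft_force: [0.7, -0.1, -0.6]
opening: 0.0498
grasp_force: 0.0
```

apply_moves([
  {"xyz": [0, 0, 1.5], "twist": 0},
  {"xyz": [0, 0, 1.5], "twist": 0},
  {"xyz": [0, 0, 0], "twist": 0},
  {"xyz": [0, 0, 0], "twist": 0},
  {"xyz": [0, 0, 0], "twist": 0},
])

```text
time_s: 7.7
position: [0.4771, 0.2248, 0.1889]
ee_rot: [0.239, 0.971, 0.001, 0.001]
ft_force: [0.2, -0.7, 0.1]
opening: 0.05
grasp_force: 0.0
```

```bash
python3 - <<'E'
from h import *
from scipy.spatial.transform import Rotation as R
s=manip.observe(); p=s['position']; r=R.from_quat(s['ee_rot']); print(p,s['ee_rot'],s['opening'],np.degrees(np.arctan2(*r.as_matrix()[[1,0],1])))
print((r.inv().apply(np.array([.477,.235,.113])-p)*100).round(2))
d=cap('scene'); cv2.imwrite('pics/s3.png',cv2.resize(d['frame'][130:250,190:350,::-1],(800,600)))
E
```

```text
[0.47709518 0.22479131 0.18890275] [2.39179530e-01 9.70974956e-01 6.26689425e-04 6.28201896e-04] 0.0500335782979761 62.32378766553273
[0.49 0.89 7.59]
```

View pics/s3.png

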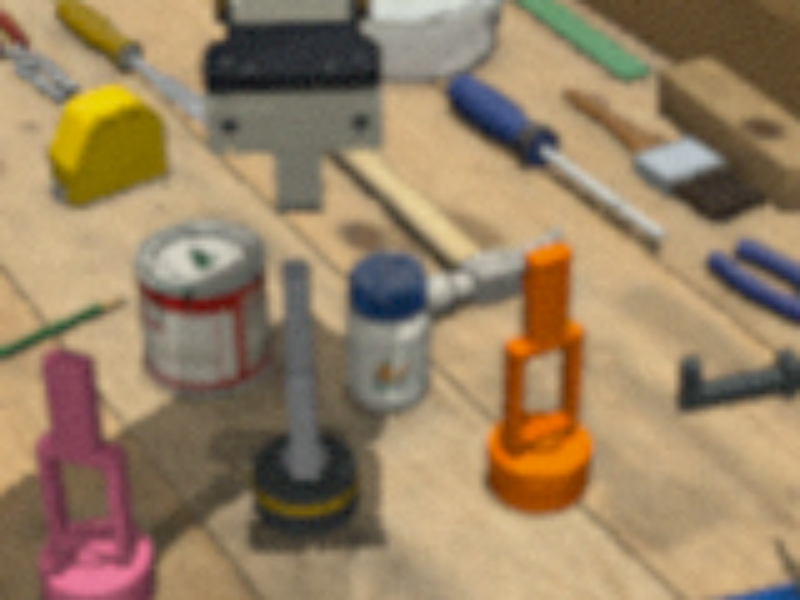

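The finger at (300,180) is lined up above the edge-on lug at (297,270), with the tin and bottle clear of it. Descending.

apply_moves([
  {"xyz": [0.4, 0.8, 0], "twist": 0},
  {"xyz": [0, 0, 1.5], "twist": 0},
  {"xyz": [0, 0, 2.0], "twist": 0},
  {"xyz": [0, 0, 2.0], "twist": 0},
  {"xyz": [0, 0, 2.0], "twist": 0},
])

```text
time_s: 8.25
position: [0.4768, 0.2346, 0.1126]
ee_rot: [0.239, 0.971, 0.001, 0.0]
ft_force: [0.0, 0.2, -0.2]
opening: 0.0497
grasp_force: 0.0
```

apply_moves([
  {"xyz": [0, 0, 0], "twist": 0},
  {"xyz": [0, 0, 0], "twist": 0},
  {"xyz": [0, 0, 0], "twist": 0},
  {"xyz": [0, 0, 0], "twist": 0},
  {"xyz": [0, 0, 0], "twist": 0},
], jaw=0, grip_force=40)

```text
time_s: 8.75
position: [0.4778, 0.2349, 0.1142]
ee_rot: [0.239, 0.971, 0.002, 0.001]
ft_force: [1.0, 3.4, 4.9]
opening: 0.0235
grasp_force: 40.0
```

apply_moves([
  {"xyz": [0, 0, -1.0], "twist": 0},
  {"xyz": [0, 0, -2.5], "twist": 0},
  {"xyz": [0, 0, -3.5], "twist": 0},
  {"xyz": [0, 0, -3.5], "twist": 0},
  {"xyz": [0, 0, -2.5], "twist": 0},
])

```text
time_s: 9.25
position: [0.4759, 0.2326, 0.2449]
ee_rot: [0.239, 0.971, -0.0, -0.0]
ft_force: [0.7, 0.2, -7.4]
opening: 0.0236
grasp_force: 39.9
```

apply_moves([
  {"xyz": [0, 0, -1.0], "twist": -0.05},
  {"xyz": [0, 0, 0], "twist": -0.06},
  {"xyz": [0, 0, 0], "twist": -0.06},
  {"xyz": [0, 0, 0], "twist": -0.06},
  {"xyz": [0, 0, 0], "twist": 0},
])

```text
time_s: 9.75
position: [0.4754, 0.2324, 0.2525]
ee_rot: [0.126, 0.992, -0.001, -0.001]
ft_force: [1.2, 0.1, -7.7]
opening: 0.0236
grasp_force: 39.9
```

```bash
cat > t.py <<'E'
from h import *
from scipy.spatial.transform import Rotation as R
import sys
s=manip.observe(); p=s['position']; r=R.from_quat(s['ee_rot']); print(p,s['opening'],s['ft_force'],np.degrees(np.arctan2(*r.as_matrix()[[1,0],1])))
print((r.inv().apply(np.array(eval(sys.argv[1]))-p)*100).round(2))
E
python3 t.py "[.475,.021,.252]"
```

```text
[0.47543943 0.23242871 0.25253066] 0.023607300988056374 [ 1.1506668   0.14065813 -7.70826866] 75.53332829672276
[ -5.24 -20.48   0.09]
```

apply_moves([
  {"xyz": [-0.5, -1.5, 0], "twist": 0},
  {"xyz": [-0.7, -2.7, 0], "twist": 0},
  {"xyz": [-0.8, -3.0, 0], "twist": 0},
  {"xyz": [-0.8, -3.0, 0], "twist": 0},
  {"xyz": [-0.8, -3.0, 0], "twist": 0},
])

```text
time_s: 10.25
position: [0.4775, 0.0944, 0.2528]
ee_rot: [0.127, 0.992, -0.0, -0.001]
ft_force: [0.1, -0.4, -7.2]
opening: 0.0234
grasp_force: 39.9
```

apply_moves([
  {"xyz": [-0.6, -3.0, 0], "twist": 0},
  {"xyz": [-0.5, -2.4, 0], "twist": 0},
  {"xyz": [-0.5, -1.7, 0], "twist": 0},
  {"xyz": [0, 0, 0], "twist": 0},
  {"xyz": [0, 0, 0], "twist": 0},
])

```text
time_s: 10.75
position: [0.4753, 0.0231, 0.2528]
ee_rot: [0.128, 0.992, -0.0, -0.0]
ft_force: [-0.4, -0.2, -8.4]
opening: 0.0236
grasp_force: 39.9
```

```bash
python3 t.py "[.562,-.001,.252]"; python3 - <<'E'
from h import *
for n in ('scene','top'):
    d=cap(n); W=cloud(d)
    f=np.array([.9688,-.2479]);l=np.array([.2479,.9688]); S=np.array([.562,-.001])
    a=(W[...,:2]-S)@f; b=(W[...,:2]-S)@l; z=W[...,2]
    # hook bar
    m=(abs(b)<.012)&(a>-.035)&(a<.012)&(z>.185)&(z<.235)
    t=m&(z>.211)&(a<-.008); s=m&(a>-.012)
    print(n,'tip',t.sum(),a[t].min(),a[t].max(),b[t].min(),b[t].max(),z[t].max(),'bar b',b[s].min(),b[s].max(),np.percentile(z[s],90))
    # hung weight hanger
    h=(a<-.05)&(a>-.13)&(abs(b)<.05)
    q=h&(z>.14)&(z<.17); print('disc',q.sum(),a[q].min(),a[q].max(),b[q].min(),b[q].max())
    q=h&(z>.18)&(z<.24); print('hanger',q.sum(),a[q].min(),a[q].max(),b[q].min(),b[q].max())
    if n=='scene': cv2.imwrite('pics/s4.png',cv2.resize(d['frame'][130:280,260:460,::-1],(800,600)))
E
```

```text
[0.47534066 0.0231102  0.25284355] 0.023626604383790335 [-0.4463171  -0.20598797 -8.37220382] 75.33561172087494
[-8.99 -0.14  0.08]
scene tip 22 -0.027337353990068564 -0.019658268596582068 -0.0023902294989641523 0.006799700559770678 0.21878938279414034 bar b -0.003656202641126484 0.0074191294466919465 0.20484440838632847
disc 495 -0.12009870068839736 -0.06396621788847726 -0.02589260365219911 0.030689723672114904
hanger 318 -0.09842423743568504 -0.0848647634983979 -0.02163864872231397 0.024460999233752462Traceback (most recent call last):
  File "<stdin>", line 9, in <module>
    return umr_minimum(a, axis, None, out, keepdims, initial, where)
ValueError: zero-size array to reduction operation minimum which has no identity
```

View pics/s4.png

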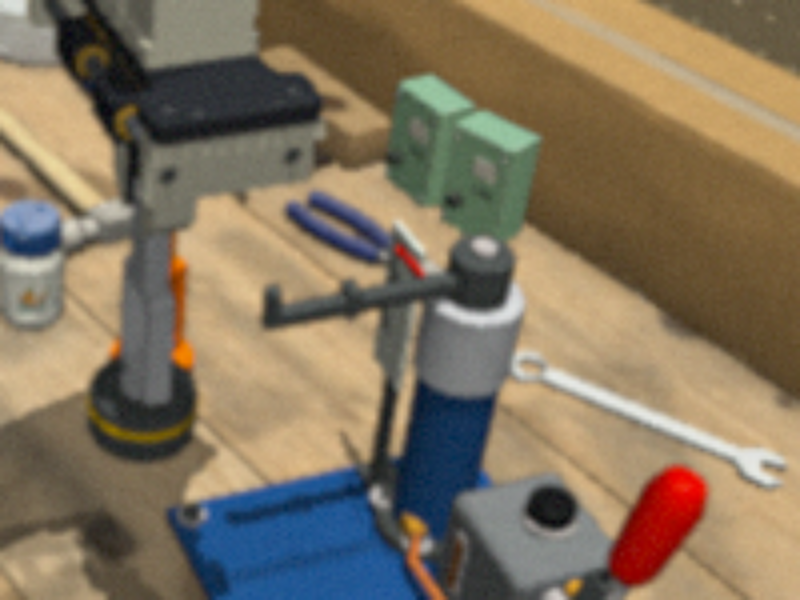

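The hanger at (150,330) is in line with and in front of the hook tip at (272,300), with the upturned tip clear of the slot edges; measured offsets agree to about 1 mm. Threading it on now.

apply_moves([
  {"xyz": [-1.0, 0, 0], "twist": 0},
  {"xyz": [-1.5, 0, 0], "twist": 0},
  {"xyz": [-1.5, 0, 0], "twist": 0},
  {"xyz": [-1.5, 0, 0], "twist": 0},
  {"xyz": [-1.0, 0, 0], "twist": 0},
])

```text
time_s: 11.35
position: [0.5406, 0.0078, 0.2527]
ee_rot: [0.126, 0.992, -0.0, 0.0]
ft_force: [1.0, 0.3, -7.2]
opening: 0.0234
grasp_force: 39.9
```

apply_moves([
  {"xyz": [-1.0, 0, 0], "twist": 0},
  {"xyz": [-1.0, 0, 0], "twist": 0},
  {"xyz": [-0.6, 0, 0], "twist": 0},
  {"xyz": [0, 0, 0], "twist": 0},
  {"xyz": [0, 0, 0], "twist": 0},
])

```text
time_s: 11.85
position: [0.5638, 0.0013, 0.2528]
ee_rot: [0.126, 0.992, 0.0, -0.0]
ft_force: [-0.5, -0.3, -7.7]
opening: 0.0237
grasp_force: 39.9
```

apply_moves([
  {"xyz": [0, 0, 0.5], "twist": 0},
  {"xyz": [0, 0, 0.5], "twist": 0},
  {"xyz": [0, 0, 0.5], "twist": 0},
  {"xyz": [0, 0, 0.5], "twist": 0},
  {"xyz": [0, 0, 0], "twist": 0},
])

```text
time_s: 12.35
position: [0.5636, 0.0014, 0.232]
ee_rot: [0.126, 0.992, -0.0, -0.001]
ft_force: [-0.0, 0.1, -8.2]
opening: 0.0232
grasp_force: 39.9
```

apply_moves([
  {"xyz": [0, 0, 0.3], "twist": 0},
  {"xyz": [0, 0, 0.3], "twist": 0},
  {"xyz": [0, 0, 0.3], "twist": 0},
  {"xyz": [0, 0, 0.3], "twist": 0},
  {"xyz": [0, 0, 0.3], "twist": 0},
])

```text
time_s: 12.85
position: [0.5643, 0.0012, 0.2179]
ee_rot: [0.126, 0.992, 0.0, 0.0]
ft_force: [-0.3, -0.4, -4.8]
opening: 0.023
grasp_force: 39.9
```

apply_moves([
  {"xyz": [0, 0, 0.3], "twist": 0},
  {"xyz": [0, 0, 0.3], "twist": 0},
  {"xyz": [0, 0, 0.3], "twist": 0},
  {"xyz": [0, 0, 0.2], "twist": 0},
  {"xyz": [0, 0, 0], "twist": 0},
])

```text
time_s: 13.35
position: [0.5643, 0.0013, 0.2068]
ee_rot: [0.126, 0.992, 0.0, 0.0]
ft_force: [1.1, 0.8, -3.4]
opening: 0.023
grasp_force: 39.9
```

```bash
python3 - <<'E'
from h import *
F=[]
for i in range(6): manip.get_image('top'); s=manip.observe(); F.append(s['ft_force'])
print(s['position'],np.mean(F,0),np.std(F,0),s['wrist_torque'],s['time_s'])
E
```

```text
[0.56427546 0.00127524 0.20708146] [ 0.0152368   0.46856692 -2.98539232] [0.41939313 0.34785098 0.75842776] [ 0.02620685 -0.04128429 -0.02814821] 13.65
```

apply_moves([
  {"xyz": [0, 0, 0.3], "twist": 0},
  {"xyz": [0, 0, 0.3], "twist": 0},
  {"xyz": [0, 0, 0.3], "twist": 0},
  {"xyz": [0, 0, 0.3], "twist": 0},
  {"xyz": [0, 0, 0.2], "twist": 0},
])

```text
time_s: 14.15
position: [0.5643, 0.0012, 0.1927]
ee_rot: [0.126, 0.992, 0.0, 0.0]
ft_force: [1.2, 0.1, -0.2]
opening: 0.0237
grasp_force: 39.9
```

```bash
cat > f.py <<'E'
from h import *
F=[]
for i in range(10): manip.get_image('top'); s=manip.observe(); F.append(s['ft_force'])
print(s['position'],np.mean(F,0),np.std(F,0),s['opening'],s['time_s'])
E
python3 f.py
```

```text
[0.56424048 0.00128148 0.19303233] [ 0.26462546  0.41241483 -0.808665  ] [0.39409678 0.51171359 0.39176831] 0.02362546185557258 14.65
```

apply_moves([
  {"xyz": [0, 0, 0.15], "twist": 0},
  {"xyz": [0, 0, 0.15], "twist": 0},
  {"xyz": [0, 0, 0.05], "twist": 0},
  {"xyz": [0, 0, 0], "twist": 0},
  {"xyz": [0, 0, 0], "twist": 0},
])

```text
time_s: 15.15
position: [0.5642, 0.0013, 0.1895]
ee_rot: [0.126, 0.992, 0.0, 0.0]
ft_force: [0.1, 0.1, -0.9]
opening: 0.0237
grasp_force: 39.9
```

```bash
python3 f.py
```

```text
[0.56421426 0.00122105 0.1894874 ] [ 0.4580083   0.28451906 -0.14141387] [0.68621283 0.47676584 0.43387092] 0.023677781012480893 15.65
```

Balanced at about 37 mm sink. Releasing gently.

apply_moves([
  {"xyz": [0, 0, 0], "twist": 0},
  {"xyz": [0, 0, 0], "twist": 0},
  {"xyz": [0, 0, 0], "twist": 0},
  {"xyz": [0, 0, 0], "twist": 0},
  {"xyz": [0, 0, 0], "twist": 0},
], grip_force=4)

```text
time_s: 16.15
position: [0.5641, 0.0013, 0.1894]
ee_rot: [0.126, 0.992, 0.0, -0.0]
ft_force: [0.8, 0.4, -0.4]
opening: 0.0242
grasp_force: 4.0
```

apply_moves([
  {"xyz": [0, 0, 0], "twist": 0},
  {"xyz": [0, 0, 0], "twist": 0},
  {"xyz": [0, 0, 0], "twist": 0},
  {"xyz": [0, 0, 0], "twist": 0},
  {"xyz": [0, 0, 0], "twist": 0},
], jaw=5)

```text
time_s: 16.65
position: [0.5642, 0.0012, 0.1894]
ee_rot: [0.126, 0.992, 0.0, -0.0]
ft_force: [0.2, -0.2, -0.1]
opening: 0.0499
grasp_force: 0.0
```

apply_moves([
  {"xyz": [0, 0, 0], "twist": 0},
  {"xyz": [0, 0, -1.0], "twist": 0},
  {"xyz": [0, 0, -2.0], "twist": 0},
  {"xyz": [0, 0, -3.0], "twist": 0},
  {"xyz": [0, 0, -3.0], "twist": 0},
])

```text
time_s: 17.15
position: [0.564, 0.0011, 0.2811]
ee_rot: [0.126, 0.992, -0.0, -0.0]
ft_force: [0.9, -0.8, -0.1]
opening: 0.0499
grasp_force: 0.0
```

apply_moves([
  {"xyz": [3, 0, -2], "twist": 0},
  {"xyz": [4, 0, 0], "twist": 0},
  {"xyz": [4, 0, 0], "twist": 0},
  {"xyz": [2, 3, 0], "twist": 0},
  {"xyz": [0, 4, 0], "twist": 0},
])

```text
time_s: 17.65
position: [0.4537, 0.1012, 0.3011]
ee_rot: [0.127, 0.992, 0.001, 0.0]
ft_force: [1.5, 0.1, 1.0]
opening: 0.0499
grasp_force: 0.0
```

```bash
python3 - <<'E'
from h import *
for i in range(2):
    d=cap('scene'); W=cloud(d); f=np.array([.9688,-.2479]);l=np.array([.2479,.9688]); S=np.array([.562,-.001])
    a=(W[...,:2]-S)@f; b=(W[...,:2]-S)@l; z=W[...,2]
    q=(abs(a)<.02)&(abs(b)<.03)&(z>.15)&(z<.24); print('lug top',z[q].max(),a[q].mean(),b[q].mean())
    [manip.get_image('top') for _ in range(16)] if i==0 else 0
cv2.imwrite('pics/s5.png',cv2.resize(d['frame'][100:310,180:460,::-1],(800,600)))
s=manip.observe();print(s['time_s'],s['position'])
E
```

```text
lug top 0.23021273716613327 -0.0025142075350681886 -0.0027257554618590582
lug top 0.2299916515117259 -0.0021832027910287594 -0.0026384915418141285
18.55 [0.45581763 0.10145658 0.29941533]
```

View pics/s5.png

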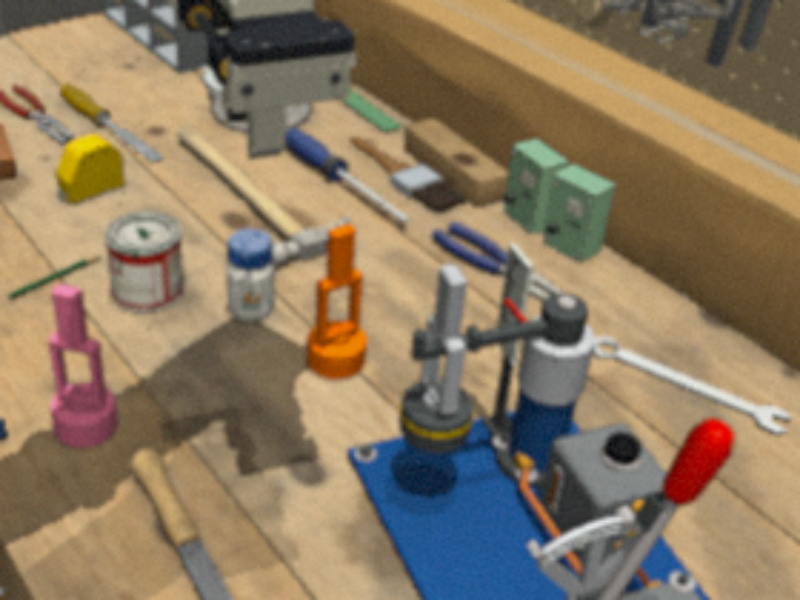

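The weight hangs alone on the hook at (445,350), clear of the plate and at rest. The pointer has sunk, the lever is still in float at (700,460), and the tin and bottle stand where they were.

```bash
python3 -c "
from rig import manip; print(manip.finish_job())"
```

```text
the job is handed in; nothing more can be done
None
```

The job is handed in: the lever stays in the float notch by itself, and the test weight hangs freely on the hook with the ram at rest about 37 mm down; the tin and bottle were left where they stood.

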